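# Teach two deck modules with a touch probe

### The arm

A 6-joint arm with a two-finger parallel gripper is mounted at the origin on the work surface. World frame = base frame: x ahead of the robot, y to its left, z up, the work surface at z = 0. Lengths are in m, angles in rad, forces in N, time in s.
With the tool pointing down it reaches from about 0.425 to 0.95 m from the base axis. Payload 3.5 kg.
Tool frame: the origin (TCP) lies midway between the tips of the shut fingers; the grasp point (between the pads) lies 19 mm behind it (ctrl.pinch_z is the distance from the TCP to the grasp point, in m); z points along the fingers, y is the line along which they close (so a half turn about z gives the same grasp; the last joint's range is limited). The gripper opens to 85 mm and grips with 20 to 120 N. Pads are 22 mm wide; open, the fingers measure 114 mm over their backs; the gripper's body (76 mm by 85 mm) begins 54 mm behind the grasp point. The pads swing forward as they close: fully open they stand 13 mm farther back than shut.
Start: joints at [1.057, 0.286, 1.577, -0, 1.279, -0.15], TCP at [0.24, 0.631, 0.231] pointing down, gripper open.
Joint ranges: [-2.77, 2.77], [-0.9, 2.22], [0.21, 2.48], [-1.53, 4.67], [0.24, 2.81], [-2.84, 2.84]. Speed limits (rad/s): [2.79, 2.79, 3.14, 3.14, 3.14, 3.14].

### API

Orientations are given as a unit quaternion [x, y, z, w].
In Python, from plant import get_state, viewer, sign_off, ctrl gives the robot as it stands. The module is installed in compiled form; this text tells all that it offers.
- The arm moves only by the shell command python3 -m handwheel 'ROWS' [FORCE]. ROWS is JSON, a list that holds one entry, the list of rows, each a list of 5 numbers: the finger opening in m, from 0 to 0.0854, then the shift along the tool's x, y, z in m, then the turn about the tool's z in degrees. In form: [[[claw, x, y, z, spin], ...]]. A call has 1 to 12 rows; each row shifts and turns the commanded pose from where the row before left it, along the tool's axes as they then stand; what a row does not reach is not made up. A row lasts 1/12 s, in which the tool goes at most 41.7 mm and 7.16 degrees, less where a joint would pass 70% of its speed; a pose out of reach is approached as far as the arm can. A call is refused whole if a number of a shift passes 0.0417 or a number of a turn 7.16, either way. A call with a gripper value outside its range is refused whole. The fingers move at their own pace and stop on an object; FORCE is the grip in N (left out, the last holds). Time passes only in rows, so rows that do not move let the fingers close. It gives the time, the measured TCP pose, the force, the opening and the grip force at its end, in the units of the state.
- get_state(): the state, without advancing time (a new reading comes with each control period).
- viewer.read_camera(name): name is "scene" or "top" or "wrist"; returns the picture (420x560x3 uint8, blue, green, red); there is no depth.
- viewer.camera_params(name): a dict with "fov_y" (degrees; the focal length in pixels is half the picture's height over the tangent of half this angle, whatever the lens; pixels are square), "cx", "cy" (the principal point, pixels), "xyz" and "attitude" of the camera in the world; the wrist camera has in their place "hand_eye" (4x4, takes a point from camera to tool coordinates, whose origin is the TCP and whose axes are the flange's). Camera axes: x right, y up, looking along -z (the intrinsics and any distortion apply to the point x, -y, -z); pixel columns grow to the right and rows downward; lengths in m; the calibration is good to about 2 mm. A picture is of the moment at which its call begins: read the wrist's pose just before it. camera_params takes no time and is no camera call.
- sign_off(): hands the job in; it is judged then, once.
Trained networks look in the newest picture that a camera, given by its name, has taken for a name from the list of things; names that differ only in an ending like _2 or _b are one class to them, and where a whole thing is asked for, a point or a joint stands for the part that bears it (a point fixed in the world has none). Each returns a list of dicts, best first, with "confidence" (0 to 1); they miss things now and then, are a little off and sometimes report something else, mostly with a low value. They report only what shows in the picture. A call takes as long as a camera call. They do not tell look-alikes from the thing itself.
- viewer.look_for(camera, name): "extent" ([left, top, width, height] as shares, 0 to 1, of the picture: columns of its width, rows of its height, round what is visible of it).
- viewer.outline_of(camera, name): "mask" (420x560 bool, what is visible of it) and "extent" ([left, top, width, height] as shares, 0 to 1, of the picture: columns of its width, rows of its height, round what is visible of it).
- viewer.pinpoint(camera, name): "xy" ([column, row] as shares, 0 to 1, of the picture: columns of its width, rows of its height: a listed point, or the origin of a listed thing).
The state is a dict: "time": time; "qpos": joint angles; "dq": joint speeds; "joint_efforts": joint torques, N m; "eef_pos": TCP position; "tcp_rot": TCP orientation; "contact_force": force on the tool from outside, world axes, zero at the start; "wrist_torque": the same for the moment, N m; "opening": opening from 0.0 (shut) to 1.0 (fully open); "finger_force": force on a finger pad.
Only numpy, scipy, OpenCV 4.12 (cv2) and the standard library are available. Lean on these libraries where they do the work, as an engineer would, in place of code of your own. Each camera call takes 0.05 s, during which the arm holds its last target. There are 200 camera calls.

### The job

The two deck modules have been moved and must be taught again. Take the touch probe off its hook, gently touch its sprung tip onto the flat top of the steel reference stud of the tube-rack module and rest it there for half a second, then do the same on the stud of the well-plate module. Then hang the probe back on the hook by its eye, and leave the other things on the bench where they are.

Things in the scene. Friction and masses are not known exactly. Their poses are not given: they have to be found in the camera images.
- probe: Touch probe, 130 g, 167 mm, hung upright on the hook at the start. Origin at the point of its tip, z up its axis, x along the eye's axis. Above the point: 6 mm thick steel tip to 18 mm, white barrel 18 mm thick to 77 mm, grey eye frame 44 mm wide (y), 14 mm thick (x) to 123 mm with an opening 30 mm wide, 85 to 115 mm up, white 22 x 22 mm head to grip, 123 to 167 mm, faces across x and y.
- eye (a point): Centre of the probe's eye opening, 100 mm above the point of the tip; axes as the probe.
- tip (a point): The point of the probe's sprung steel tip; axes as the probe. Pushed along the probe's axis it gives way by up to 8 mm, taking 1.5 N at first touch and 5.5 N at the end; beyond that it is rigid.
- stand: Hook stand, fixed. Origin at the centre of the underside of its dark foot (120 x 100 x 12 mm), z up. A post (14 x 30 mm) at x = 42 mm carries a level flat bar 12 mm wide (y), 6 mm thick, its top 140 mm up, level with the post's, running to -x; its free end at x = -35 mm has an upturned lip (x -35 to -30 mm) 8 mm high above the bar's top. The probe goes on and off over the lip, along x.
- hook (a point): Middle of the hook bar's top face, straight above the stand's origin, 140 mm above the bench; axes as the stand. When the probe hangs here its eye's centre is 15 mm below this point.
- rack: Tube-rack module, fixed: aluminium base plate 140 x 140 x 12 mm with a white block (top at 62 mm) holding upright capped glass tubes (tops at 102 mm) and one steel stud. Origin at the centre of the base's underside, z up.
- rack_stud (a point): Centre of the flat round top (22 mm across, small black dot in its middle) of the tube-rack module's reference stud, 75 mm above the bench.
- wellplate: Well-plate module, fixed: aluminium base plate 140 x 140 x 12 mm with a flat white 24-well plate (128 x 86 mm, top at 32 mm) and one steel stud. Origin at the centre of the base's underside, z up.
- plate_stud (a point): Centre of the flat round top (22 mm across, small black dot in its middle) of the well-plate module's reference stud, 55 mm above the bench.
- reagent: Bystander, loose: reagent bottle 48 mm across, 85 mm high; origin at its underside.
- jar: Bystander, loose: jar 52 mm across, 60 mm high; origin at its underside.
- beaker: Bystander, loose: glass beaker 54 mm across, 70 mm high; origin at its underside.
- buffer: Bystander, loose: bottle 48 mm across, 110 mm high; origin at its underside.
Not all that is in view belongs to the job. What is shaped like the rack but green is not meant. What is shaped like the probe but black or purple is not meant.

How it is judged:
On the way, in this order (a step that is already met when the one before it is completed fails the run):
1. the probe's tip rests on the top of the tube-rack module's stud (within 11 mm of its centre) with over 0.5 N for 0.4 s (distance between tip and rack_stud below 0.011 m and contact force between probe and rack above 0.5 N), for 0.4 s.
2. the probe's tip rests on the top of the well-plate module's stud (within 11 mm of its centre) with over 0.5 N for 0.4 s (distance between tip and plate_stud below 0.011 m and contact force between probe and wellplate above 0.5 N), for 0.4 s.
At the end, for the whole second after the job is handed in: The probe hangs released and at rest on the hook bar, which passes through its eye behind the lip: eye centre within 14 mm of the bar sideways, 28 mm before to 30 mm behind the bar's middle along it, 8 to 19 mm below its top; probe within 0.25 rad of upright (x of eye in the frame of hook between -0.028 and 0.03 m and y of eye in the frame of hook between -0.014 and 0.014 m and z of eye in the frame of hook between -0.019 and -0.008 m and angle between probe's own z axis and vertical below 0.25 rad and contact force between probe and stand above 0.3 N and linear speed of probe below 0.03 m/s and angular speed of probe below 0.4 rad/s); the robot touches nothing.
It fails at once if the probe presses on a module with more than 20 N (contact force between probe and rack above 20 N or contact force between probe and wellplate above 20 N).
It fails at once if a bystander is moved by more than 30 mm (distance of any of reagent, jar, beaker, buffer from where it was at the start of the episode above 0.03 m).
It also fails if it takes over 64 s, if anything falls off the work surface, if the arm or the gripper's body presses on something with over 40 N, if the wrist force passes 120 N, or if a joint passes its speed limit or range.

## Working session

There is one attempt and no reset: what is moved stays moved. The work goes in short steps, Python scripts to look and compute and a shell command to move; the robot and the scene stay as the last step left them, time stands still between calls to the robot, and variables do not carry over. Pictures are saved under pics/ and viewed, at most 12 in all, crops included, and the job is handed in when it is done.

```bash
mkdir -p pics; cat > h.py <<'E'
import numpy as np, cv2
from scipy.spatial.transform import Rotation as R
from plant import get_state, viewer, sign_off, ctrl
def cam(name, st=None):
    p=viewer.camera_params(name)
    if 'hand_eye' in p:
        st=st or get_state()
        T=np.eye(4);T[:3,:3]=R.from_quat(st['tcp_rot']).as_matrix();T[:3,3]=st['eef_pos']
        T=T@np.array(p['hand_eye'])
    else:
        T=np.eye(4);a=np.array(p['attitude']);T[:3,:3]=a if a.shape==(3,3) else R.from_quat(a).as_matrix();T[:3,3]=p['xyz']
    f=210/np.tan(np.radians(p['fov_y'])/2)
    return T,f,p['cx'],p['cy'],p
def ray(C,u,v):
    T,f,cx,cy,_=C
    d=T[:3,:3]@np.array([(u-cx)/f,-(v-cy)/f,-1]);return T[:3,3],d
def at_z(C,u,v,z):
    o,d=ray(C,u,v);return o+d*(z-o[2])/d[2]
def proj(C,P):
    T,f,cx,cy,_=C
    q=T[:3,:3].T@(np.array(P)-T[:3,3]);return cx+f*q[0]/-q[2], cy+f*q[1]/q[2]
def tri(obs):
    A=np.zeros((3,3));b=np.zeros(3)
    for o,d in obs:
        d=d/np.linalg.norm(d);M=np.eye(3)-np.outer(d,d);A+=M;b+=M@o
    return np.linalg.solve(A,b)
E
python3 - <<'E'
from h import *
ims=[]
for n in ['scene','top']:
    im=viewer.read_camera(n);cv2.imwrite(f'pics/{n}0.png',im)
    C=cam(n);print(n,C[4])
    for k in ['probe','eye','tip','stand','hook','rack','rack_stud','wellplate','plate_stud','reagent','jar','beaker','buffer']:
        r=viewer.pinpoint(n,k)
        print(k,[(round(x['xy'][0]*560),round(x['xy'][1]*420),round(x['confidence'],2)) for x in r[:4]])
print(viewer.camera_params('wrist'),get_state(),ctrl.pinch_z)
E
```

```text
scene {'fov_y': 57.801000653256104, 'cx': 277.2988927337894, 'cy': 207.02621383807755, 'xyz': array([1.19590388, 0.1804621 , 0.78450676]), 'attitude': array([0.23745476, 0.32280562, 0.73538338, 0.54646414])}
probe [(171, 259, 0.76), (149, 209, 0.64)]
eye [(158, 231, 0.78), (144, 186, 0.73), (177, 191, 0.65)]
tip [(280, 258, 0.43)]
stand [(185, 221, 0.87)]
hook [(176, 186, 0.58)]
rack [(387, 269, 0.89), (390, 204, 0.85), (175, 183, 0.18)]
rack_stud [(401, 178, 0.73)]
wellplate [(272, 257, 0.84)]
plate_stud [(282, 254, 0.72)]
reagent [(343, 231, 0.71)]
jar [(254, 212, 0.67), (200, 280, 0.22)]
beaker [(348, 314, 0.77)]
buffer [(201, 279, 0.7)]
top {'fov_y': 47.56756063242302, 'cx': 285.3651884809299, 'cy': 192.61135219937574, 'xyz': array([ 0.25704939, -0.02250977,  1.22259277]), 'attitude': array([-0.07195879,  0.06733736,  0.71046004, -0.6968028 ])}
probe [(444, 186, 0.77), (385, 134, 0.7), (396, 176, 0.52), (227, 225, 0.42)]
eye [(392, 119, 0.95), (457, 176, 0.86), (404, 166, 0.52), (408, 167, 0.51)]
tip []
stand [(395, 180, 0.78)]
hook [(404, 167, 0.86)]
rack [(174, 183, 0.95), (178
[... 721 characters left out ...]
1.05700200e+00,  2.86310625e-01,  1.57669911e+00, -1.20064784e-05,
        1.27859628e+00, -1.49997660e-01]), 'dq': array([-3.44064465e-04,  3.60093712e-04, -1.10125828e-03, -9.11154117e-05,
        1.85702856e-03, -3.85279005e-04]), 'joint_efforts': array([ 8.19405741e-04, -4.05956089e+01, -2.92928410e+01, -1.10439848e-04,
        5.56637333e-04, -1.34380997e-05]), 'eef_pos': array([0.24014887, 0.63082144, 0.23131826]), 'tcp_rot': array([ 1.80895213e-01,  9.83502375e-01, -8.18781377e-06,  3.25871995e-06]), 'contact_force': array([ 0.50098718,  0.18317607, -0.42791373]), 'wrist_torque': array([-0.03104318,  0.0222461 ,  0.00059883]), 'finger_force': 0.0, 'opening': 1.0000237163265306} 0.0187
```

View pics/scene0.png

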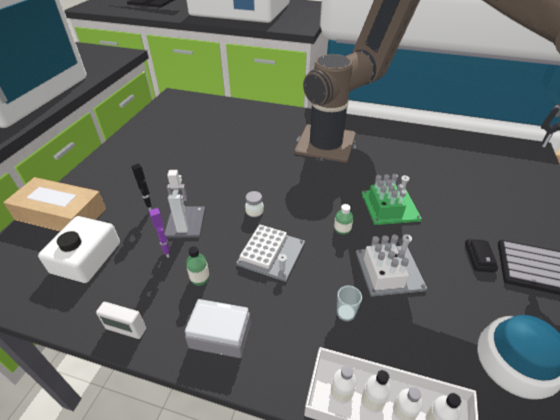

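View pics/top0.png

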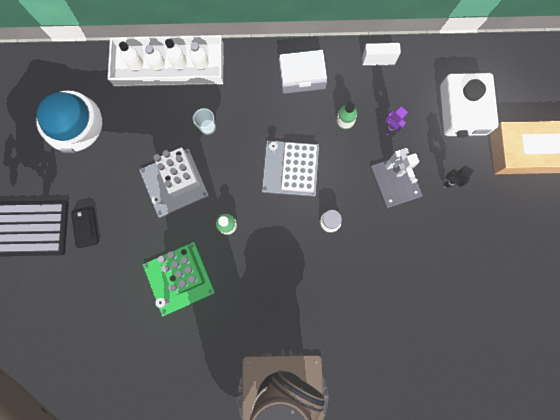

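```bash
python3 - <<'E'
from h import *
S=cam('scene');T=cam('top')
def p(n,s,t,z):
    a=ray(S,*s);b=ray(T,*t)
    print(n,tri([a,b]).round(3),at_z(S,*s,z).round(3),at_z(T,*t,z).round(3))
p('hook',(176,186),(404,167),.14)
p('eyeA',(158,231),(457,176),.125)
p('eyeB',(144,186),(392,119),.125)
p('eyeC',(177,191),(406,167),.125)
p('plate_stud',(282,254),(276,145),.055)
p('rack_studfar',(401,178),(158,197),.075)
p('rack_studfar2',(401,178),(160,301),.075)
p('jar',(254,212),(330,219),0)
p('buffer',(201,279),(347,119),0)
p('beaker',(348,314),(209,127),0)
p('reagent',(343,231),(228,228),0)
p('stand',(185,221),(395,180),0)
E
```

```text
hook [ 0.53  -0.299  0.142] [ 0.528 -0.306  0.14 ] [ 0.529 -0.296  0.14 ]
eyeA [ 0.535 -0.448 -0.054] [ 0.677 -0.278  0.125] [ 0.508 -0.423  0.125]
eyeB [ 0.633 -0.282  0.222] [ 0.537 -0.401  0.125] [ 0.653 -0.279  0.125]
eyeC [ 0.532 -0.304  0.127] [ 0.53  -0.305  0.125] [ 0.533 -0.304  0.125]
plate_stud [0.611 0.008 0.064] [0.603 0.01  0.055] [0.615 0.005 0.055]
rack_studfar [0.451 0.252 0.235] [0.234 0.273 0.075] [0.482 0.296 0.075]
rack_studfar2 [0.233 0.278 0.076] [0.234 0.273 0.075] [0.232 0.283 0.075]
jar [ 0.429 -0.129  0.003] [ 0.426 -0.129  0.   ] [ 0.43  -0.131  0.   ]
buffer [ 0.698 -0.181  0.002] [ 0.696 -0.175  0.   ] [ 0.701 -0.187  0.   ]
beaker [ 0.687  0.191 -0.004] [0.688 0.196 0.   ] [0.686 0.186 0.   ]
reagent [ 0.413  0.137 -0.015] [ 0.427  0.14  -0.   ] [0.411 0.133 0.   ]
stand [ 0.528 -0.303  0.009] [ 0.52 -0.31  0.  ] [ 0.529 -0.305  0.   ]
```

Candidates for the probe: white on the stand, scene (177,190) / top (406,167); black, scene (144,186) / top (457,176); purple, scene (160,230) / top (395,120). The hung white one fits. For the rack: white block at scene (390,265) / top (174,183), and not the green one at (390,204).

```bash
python3 - <<'E'
import cv2,numpy as np
s=cv2.imread('pics/scene0.png');t=cv2.imread('pics/top0.png')
a=cv2.resize(s[155:255,130:230],(400,400),interpolation=cv2.INTER_CUBIC)
b=cv2.resize(t[130:220,360:450],(400,400),interpolation=cv2.INTER_CUBIC)
cv2.imwrite('pics/crop1.png',np.hstack([a,b]))
E
```

```text
(no output)
```

View pics/crop1.png

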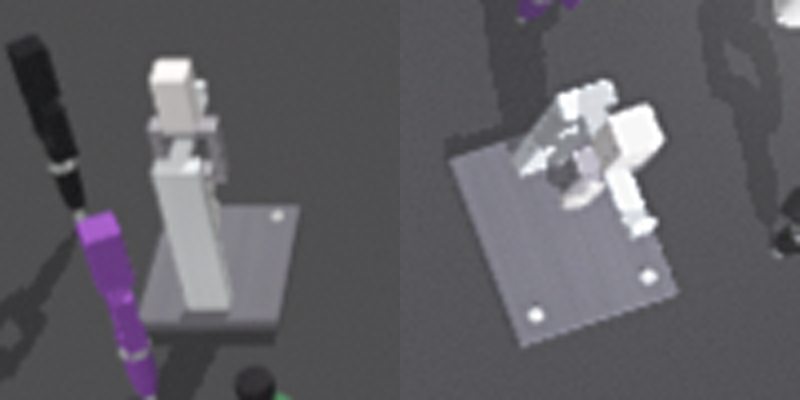

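The scene crop shows a white probe on the bar, with the post on the far-x side and the lip toward the robot. Top crop: head at about (635,135), post top (587,95), lip (640,225), so the choice is confirmed. Next I work out the stand's yaw and the stud positions.

```bash
python3 - <<'E'
from h import *
S=cam('scene');T=cam('top')
c=lambda x,y:(360+(x-400)/4.444,130+y/4.444)
P=[at_z(T,*c(*q),.012) for q in [(450,158),(525,345),(678,293)]]
print(P)
d=P[0]-P[1];print('yaw long',np.degrees(np.arctan2(d[1],d[0])),np.linalg.norm(d))
e=P[1]-P[2];print('yaw short',np.degrees(np.arctan2(e[1],e[0]))-90,np.linalg.norm(e),'centre',(P[0]+P[2])/2)
l=at_z(T,*c(638,222),.148);o=at_z(T,*c(587,95),.14);print('lip',l,'post',o,np.degrees(np.arctan2(*(o-l)[1::-1])))
h=at_z(T,*c(628,128),.192);print('head',h, at_z(S,130+172/4,155+66/4,.192))
print('rackstud',at_z(T,157,199,.075),at_z(S,406,238,.075))
for s,t in [((158,231),(392,119)),((144,186),(457,176))]: print(tri([ray(S,*s),ray(T,*t)]))
E
```

```text
[array([ 0.56677039, -0.2428598 ,  0.012     ]), array([ 0.45442521, -0.28015186,  0.012     ]), array([ 0.48322639, -0.37069234,  0.012     ])]
yaw long 18.3631635146989 0.11837286976872434
yaw short 17.64601327438602 0.09501097350643878 centre [ 0.52499839 -0.30677607  0.012     ]
lip [ 0.49571747 -0.31367755  0.148     ] post [ 0.56689132 -0.29381764  0.14      ] 15.590899538476895
head [ 0.53439531 -0.30018983  0.192     ] [ 0.53142509 -0.30169144  0.192     ]
rackstud [0.47692929 0.2982794  0.075     ] [0.47932241 0.29972623 0.075     ]
[ 0.66144559 -0.28667249  0.10624319]
[ 0.5120774  -0.42765304  0.10017015]
```

```bash
python3 -m handwheel '[[[0.0854,0,0,-0.02,7],[0.0854,0,0,-0.02,7],[0.0854,0,0,-0.02,7],[0.0854,0,0,0,7],[0.0854,0,0,0,7],[0.0854,0,0,0,7],[0.0854,0,0,0,7],[0.0854,0,0,0,7],[0.0854,0,0,0,7],[0.0854,0,0,0,7]]]' | tail -c 600; python3 -m handwheel '[[[0.0854,0,0,0,7],[0.0854,0,0,0,7],[0.0854,0,0,0,7],[0.0854,0,0,0,7],[0.0854,0,0,0,7],[0.0854,0,0,0,7],[0.0854,0,0,0,7],[0.0854,0,0,0,7],[0.0854,0,0,0,7],[0.0854,0,0,0,5],[0.0854,0,0,0,0]]]' | tail -c 600;python3 -c "
from h import *
s=get_state();print(s['eef_pos'],s['qpos'],R.from_quat(s['tcp_rot']).as_matrix())"
```

```text
time: 2.23
eef_pos: [0.2401, 0.6308, 0.2913]
tcp_rot: [0.714, 0.7, -0.0, 0.0]
contact_force: [0.6, -0.5, -0.2]
opening: 0.999
finger_force: 0.0
time: 3.15
eef_pos: [0.2401, 0.6308, 0.2913]
tcp_rot: [0.983, 0.183, -0.0, 0.0]
contact_force: [0.2, 0.0, 1.3]
opening: 0.998
finger_force: 0.0
[0.24011978 0.63081188 0.29129974] [1.05702005e+00 2.49172981e-01 1.51281990e+00 2.33948319e-05
 1.37966219e+00 2.26001038e+00] [[ 9.33120084e-01  3.59564884e-01 -5.06781709e-05]
 [ 3.59564882e-01 -9.33120085e-01 -4.30678965e-05]
 [-6.27745224e-05  2.19654287e-05 -9.99999998e-01]]
```

```bash
python3 -m handwheel '[[[0.0854,0.005,0.0405,0,0],[0.0854,0.005,0.0405,0,0],[0.0854,0.005,0.0405,0,0],[0.0854,0.005,0.0405,0,0],[0.0854,0.005,0.0405,0,0],[0.0854,0.005,0.0405,0,0],[0.0854,0.005,0.0405,0,0],[0.0854,0.005,0.0405,0,0],[0.0854,0.005,0.0405,0,0],[0.0854,0.005,0.0405,0,0],[0.0854,0.005,0.0405,0,0],[0.0854,0.005,0.0405,0,0]]]' ; python3 -m handwheel '[[[0.0854,-0.01,0.0405,0,0],[0.0854,-0.01,0.0405,0,0],[0.0854,-0.01,0.0405,0,0],[0.0854,-0.01,0.0405,0,0],[0.0854,-0.01,0.0405,0,0],[0.0854,-0.01,0.0405,0,0],[0.0854,-0.01,0.0405,0,0],[0.0854,-0.01,0.0405,0,0],[0.0854,-0.01,0.0405,0,0],[0.0854,-0.01,0.0405,0,0],[0.0854,-0.01,0.0405,0,0],[0.0854,-0.01,0.0405,0,0]]]';python3 -m handwheel '[[[0.0854,0,0,0,3.4],[0.0854,0,0,0,0],[0.0854,0,0,0,0]]]';python3 - <<'E'
from h import *
s=get_state();print(s['eef_pos'],s['qpos'])
C=cam('wrist',s);im=viewer.read_camera('wrist');cv2.imwrite('pics/w1.png',im)
for k in ['eye','hook','probe','stand']:
    for r in viewer.pinpoint('wrist',k)[:3]:
        u,v=r['xy'][0]*560,r['xy'][1]*420;print(k,u,v,r['confidence'],at_z(C,u,v,{'eye':.125,'hook':.14,'probe':.025,'stand':0}[k]))
print(proj(C,[.533,-.301,.192]))
E
```

```text
time: 4.15
eef_pos: [0.472, 0.1974, 0.2917]
tcp_rot: [0.983, 0.185, 0.001, -0.0]
contact_force: [0.2, -0.4, 0.6]
opening: 1.003
finger_force: 0.0
time: 5.15
eef_pos: [0.5348, -0.2989, 0.2915]
tcp_rot: [0.983, 0.185, 0.0, 0.0]
contact_force: [0.5, -0.6, 0.4]
opening: 1.003
finger_force: 0.0
time: 5.4
eef_pos: [0.5347, -0.2968, 0.291]
tcp_rot: [0.988, 0.155, -0.0, -0.0]
contact_force: [-0.5, 0.3, 0.2]
opening: 0.996
finger_force: 0.0
[ 0.53473508 -0.29680068  0.29100343] [-6.72600314e-01  1.08569215e-01  1.67384297e+00  3.81461078e-04
  1.36005734e+00  5.86091507e-01]
eye 307.216 64.092 0.78 [ 0.65316776 -0.29101426  0.125     ]
eye 281.4 189.58800000000002 0.76 [ 0.53565535 -0.30553868  0.125     ]
eye 378.50399999999996 236.292 0.65 [ 0.51840494 -0.42048893  0.125     ]
hook 279.496 204.288 0.74 [ 0.52472275 -0.30681892  0.14      ]
probe 301.392 75.012 0.76 [ 0.65258465 -0.29456331  0.025     ]
probe 358.12 207.39600000000002 0.76 [ 0.51848242 -0.42446662  0.025     ]
probe 278.096 168.798 0.57 [ 0.53580412 -0.30336874  0.025     ]
stand 277.312 172.61999999999998 0.82 [ 0.52552392 -0.30592518  0.        ]
(np.float64(277.0024844735647), np.float64(212.81442812813972))
```

View pics/w1.png

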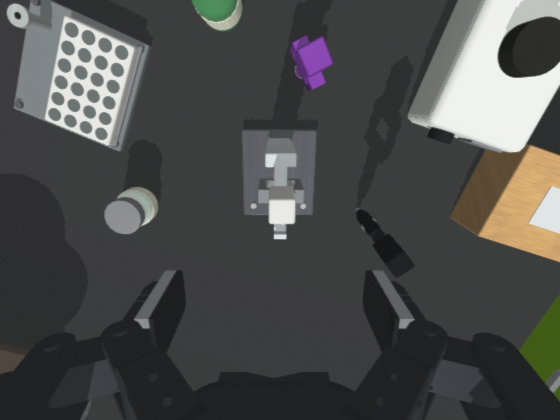

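The wrist view shows the stand square to the tool. The white head's top face is at about (282,206), purple is at (312,60), and black at (390,255).

```bash
python3 - <<'E'
from h import *
s=get_state();C=cam('wrist',s);im=cv2.imread('pics/w1.png')
g=im[180:245,255:310].min(axis=2)
m=(g>185).astype('uint8');n,l,st,ce=cv2.connectedComponentsWithStats(m)
for a,b in zip(st[1:],ce[1:]): print(a+[255,180,0,0,0],b+[255,180])
Rm=R.from_quat(s['tcp_rot']).as_matrix()
for uv,z in [((282,207),.192),((280,237),.148),((281,150),.14),((279.5,204),.14)]:
    p=at_z(C,*uv,z);print(uv,p,'tool',Rm.T@(p-s['eef_pos']))
E
```

```text
[269 200  26  25 615] [281.44227642 211.42764228]
[274 227   1   3   3] [274. 228.]
[274 235  12   4  48] [279.5 236.5]
(282, 207) [ 0.53922433 -0.3022126   0.192     ] tool [0.00181283 0.00760437 0.09974931]
(280, 237) [ 0.49520313 -0.31596685  0.148     ] tool [-0.0443214   0.00713798  0.1437318 ]
(281, 150) [ 0.57581518 -0.29054366  0.14      ] tool [0.04019951 0.00772543 0.15176376]
(279.5, 204) [ 0.52530482 -0.30569913  0.14      ] tool [-0.01252391  0.00661814  0.15174348]
```

```bash
python3 -m handwheel '[[[0.0854,-0.002,0.0076,0.02,0],[0.0854,0,0,0.03,0],[0.0854,0,0,0.03,0],[0.0854,0,0,0.03,0],[0.0854,0,0,0.02,0],[0.0854,0,0,0.008,0],[0.0854,0,0,0,0],[0.04,0,0,0,0],[0.03,0,0,0,0],[0.01,0,0,0,0],[0.01,0,0,0,0],[0.01,0,0,0,0]]]' 60;python3 -m handwheel '[[[0.01,0,0,0,0],[0.01,0,0,0,0],[0.01,0,0,0,0],[0.01,0,0,0,0]]]' 60; python3 - <<'E'
from h import *
im=viewer.read_camera('wrist');cv2.imwrite('pics/w2.png',im)
E
```

```text
time: 6.65
eef_pos: [0.5359, -0.305, 0.1547]
tcp_rot: [0.988, 0.154, 0.001, 0.001]
contact_force: [-0.3, 0.3, -0.5]
opening: 0.297
finger_force: 0.0
time: 6.98
eef_pos: [0.5358, -0.3048, 0.1546]
tcp_rot: [0.988, 0.154, 0.001, 0.0]
contact_force: [-1.3, 1.1, 6.0]
opening: 0.253
finger_force: 59.2
```

View pics/w2.png

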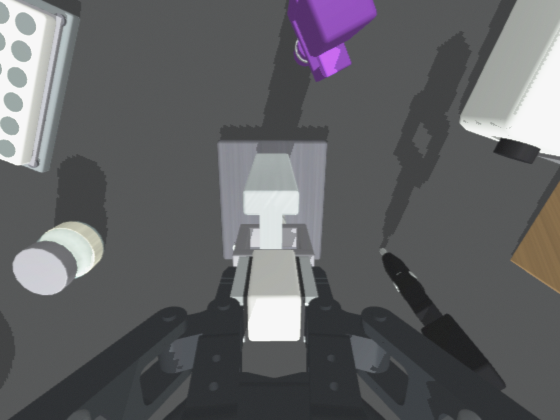

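The probe is held: opening 21.6 mm, 59 N, head between the pads at (273,300). I lift it 14 mm, take it back over the lip along −x, then raise.

```bash
python3 -m handwheel '[[[0.01,0,0,-0.007,0],[0.01,0,0,-0.007,0],[0.01,0,0,0,0],[0.01,-0.01,0,0,0],[0.01,-0.02,0,0,0],[0.01,-0.02,0,0,0],[0.01,-0.02,0,0,0],[0.01,-0.01,0,0,0],[0.01,0,0,0,0]]]';python3 -m handwheel '[[[0.01,0,0,-0.03,0],[0.01,0,0,-0.04,0],[0.01,0,0,-0.04,0],[0.01,0,0,-0.02,0],[0.01,0,0,0,0],[0.01,0,0,0,0]]]'; python3 - <<'E'
from h import *
s=get_state();C=cam('wrist',s);print(s['eef_pos'],s['qpos'])
for n in ['wrist','top']:
    C=cam(n,s);im=viewer.read_camera(n)
    cv2.imwrite(f'pics/c_{n}.png',im)
    for k in ['eye','rack_stud','plate_stud']:
        for r in viewer.pinpoint(n,k)[:3]:
            u,v=r['xy'][0]*560,r['xy'][1]*420;print(n,k,u,v,r['confidence'],at_z(C,u,v,{'eye':.1,'rack_stud':.075,'plate_stud':.055}[k]))
d=np.array([.478,.299,0])-s['eef_pos'];print('tool delta',R.from_quat(s['tcp_rot']).as_matrix().T@d)
E
```

```text
time: 7.78
eef_pos: [0.4571, -0.3293, 0.1667]
tcp_rot: [0.988, 0.153, -0.001, -0.0]
contact_force: [0.4, 0.2, -0.9]
opening: 0.25
finger_force: 58.7
time: 8.28
eef_pos: [0.46, -0.3292, 0.2988]
tcp_rot: [0.988, 0.155, 0.001, 0.001]
contact_force: [0.2, 0.7, -2.0]
opening: 0.248
finger_force: 59.4
[ 0.46004806 -0.32919002  0.29878551] [-8.00551104e-01 -2.12298132e-03  1.77523136e+00  3.12028795e-04
  1.36501230e+00  4.59817999e-01]
wrist eye 380.128 165.018 0.79 [ 0.51258525 -0.43650277  0.1       ]
wrist eye 275.128 249.186 0.67 [ 0.38071578 -0.35802464  0.1       ]
top eye 396.312 120.79200000000002 0.84 [ 0.65700806 -0.29483287  0.1       ]
top rack_stud 165.2 301.18199999999996 0.79 [0.23168462 0.27053701 0.075     ]
top rack_stud 158.48 198.702 0.77 [0.47760079 0.29466313 0.075     ]
top plate_stud 275.52 143.388 0.76 [0.61912792 0.00571028 0.055     ]
tool delta [ 0.20840582 -0.59358107  0.2973992 ]
```

```bash
python3 -m handwheel '[[[0.01,0.0139,-0.0388,0,0],[0.01,0.0139,-0.0388,0,0],[0.01,0.0139,-0.0388,0,0],[0.01,0.0139,-0.0388,0,0],[0.01,0.0139,-0.0388,0,0],[0.01,0.0139,-0.0388,0,0],[0.01,0.0139,-0.0388,0,0],[0.01,0.0139,-0.0388,0,0],[0.01,0.0139,-0.0388,0,0],[0.01,0.0139,-0.0388,0,0],[0.01,0.0139,-0.0388,0,0],[0.01,0.0139,-0.0388,0,0]]]';python3 -m handwheel '[[[0.01,0.0139,-0.0388,0,0],[0.01,0.0139,-0.0388,0,0],[0.01,0.0139,-0.03,0,0],[0.01,0,-0.02,0,0],[0.01,0,0,0,0],[0.01,0,0,0,0],[0.01,0,0,0,0]]]'; python3 - <<'E'
from h import *
s=get_state();C=cam('wrist',s);print(s['eef_pos'],s['qpos'])
Rm=R.from_quat(s['tcp_rot']).as_matrix()
im=viewer.read_camera('wrist');cv2.imwrite('pics/w3.png',im)
for k,z in [('rack_stud',.075),('tip',s['eef_pos'][2]-.1296)]:
    for r in viewer.pinpoint('wrist',k)[:3]:
        u,v=r['xy'][0]*560,r['xy'][1]*420;p=at_z(C,u,v,z);print(k,u,v,r['confidence'],p,Rm.T@(p-s['eef_pos']))
E
```

```text
time: 9.68
eef_pos: [0.4755, 0.1674, 0.2973]
tcp_rot: [0.988, 0.154, 0.0, 0.0]
contact_force: [0.5, -0.8, -1.4]
opening: 0.252
finger_force: 59.3
time: 10.27
eef_pos: [0.4768, 0.299, 0.2969]
tcp_rot: [0.988, 0.154, -0.0, 0.0]
contact_force: [-0.5, -0.5, -1.2]
opening: 0.254
finger_force: 59.7
[0.4767584  0.29902936 0.29692454] [ 3.80195683e-01 -5.30515802e-03  1.78174593e+00 -6.13739485e-04
  1.36593828e+00  1.64125860e+00]
rack_stud 271.096 174.38400000000001 0.71 [0.47737958 0.30125509 0.075     ] [ 0.00143498 -0.00207562  0.22192223]
```

View pics/w3.png

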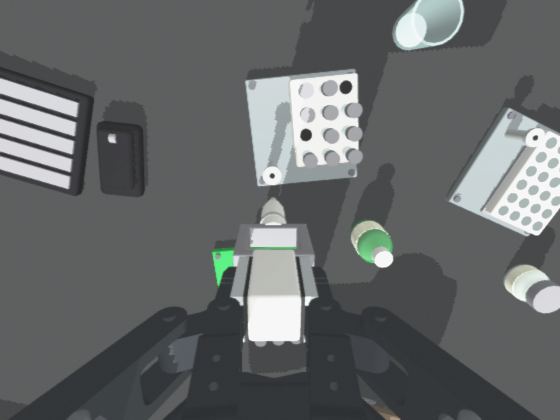

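The stud's dot is at (272,175), in agreement with the network, and the probe's tip is at (273,199).

```bash
python3 - <<'E'
from h import *
s=get_state();C=cam('wrist',s);Rm=R.from_quat(s['tcp_rot']).as_matrix()
for uv,z in [((273,199),s['eef_pos'][2]-.1296),((272,175.5),.075)]: print(Rm.T@(at_z(C,*uv,z)-s['eef_pos']))
E
```

```text
[-0.00056635  0.00026938  0.12960003]
[-1.22988070e-05 -1.01251607e-03  2.22378925e-01]
```

```bash
python3 -m handwheel '[[[0.01,0,-0.0012,0.02,0],[0.01,0,0,0.025,0],[0.01,0,0,0.025,0],[0.01,0,0,0.012,0],[0.01,0,0,0.004,0],[0.01,0,0,0,0],[0.01,0,0,0,0]]]'; python3 -m handwheel '[[[0.01,0,0,0.003,0],[0.01,0,0,0.003,0],[0.01,0,0,0.003,0],[0.01,0,0,0,0],[0.01,0,0,0,0],[0.01,0,0,0,0]]]'
```

```text
time: 11.0
eef_pos: [0.4773, 0.3006, 0.2127]
tcp_rot: [0.988, 0.154, 0.001, -0.0]
contact_force: [0.1, 0.0, -0.8]
opening: 0.251
finger_force: 59.6
time: 11.5
eef_pos: [0.477, 0.301, 0.2032]
tcp_rot: [0.988, 0.154, 0.001, -0.0]
contact_force: [0.8, 0.1, 1.0]
opening: 0.249
finger_force: 59.8
```

```bash
python3 -m handwheel '[[[0.01,0,0,0.002,0],[0.01,0,0,0,0],[0.01,0,0,0,0],[0.01,0,0,0,0],[0.01,0,0,0,0],[0.01,0,0,0,0],[0.01,0,0,0,0],[0.01,0,0,0,0],[0.01,0,0,0,0],[0.01,0,0,0,0]]]'; python3 - <<'E'
from h import *
im=viewer.read_camera('wrist');cv2.imwrite('pics/w4.png',cv2.resize(im[150:290,200:340],(560,560),interpolation=cv2.INTER_CUBIC))
E
```

```text
time: 12.33
eef_pos: [0.4766, 0.3008, 0.2005]
tcp_rot: [0.988, 0.154, 0.0, -0.0]
contact_force: [1.9, 1.5, 1.0]
opening: 0.25
finger_force: 60.0
```

View pics/w4.png

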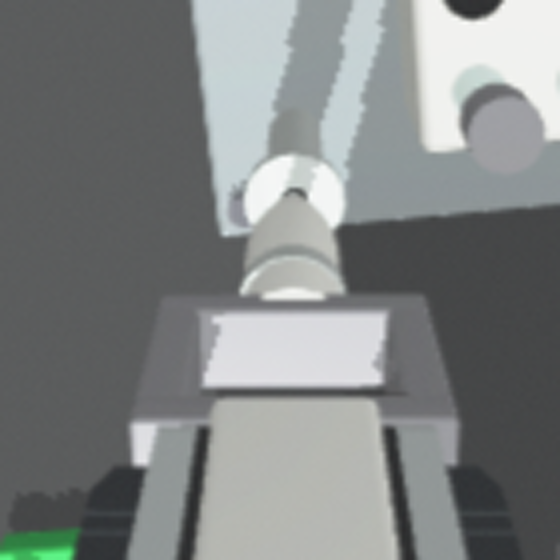

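The tip sits on the stud's top beside the dot, at (295,190) in the crop. I press a little more to confirm the force, then lift.

```bash
python3 -m handwheel '[[[0.01,0,0,0.001,0],[0.01,0,0,0,0],[0.01,0,0,0,0]]]'; python3 -m handwheel '[[[0.01,0,0,0,0],[0.01,0,0,0,0],[0.01,0,0,0,0]]]';  python3 -m handwheel '[[[0.01,0,0,-0.02,0],[0.01,0,0,-0.04,0],[0.01,0,0,-0.037,0],[0.01,0,0,0,0],[0.01,0,0,0,0]]]'; python3 - <<'E'
from h import *
s=get_state()
d=np.array([.613,.007,0])-s['eef_pos'];print('tool delta',R.from_quat(s['tcp_rot']).as_matrix().T@d)
E
```

```text
time: 12.63
eef_pos: [0.4766, 0.3008, 0.1994]
tcp_rot: [0.988, 0.154, 0.0, -0.0]
contact_force: [2.0, 0.7, 3.2]
opening: 0.252
finger_force: 60.1
time: 12.88
eef_pos: [0.4766, 0.3008, 0.1994]
tcp_rot: [0.988, 0.154, 0.0, -0.0]
contact_force: [2.0, 1.0, 3.6]
opening: 0.248
finger_force: 60.1
time: 13.3
eef_pos: [0.4762, 0.3006, 0.2978]
tcp_rot: [0.988, 0.154, 0.0, 0.0]
contact_force: [-0.8, -0.0, -2.0]
opening: 0.247
finger_force: 59.8
tool delta [0.04051932 0.32128699 0.29787496]
```

```bash
python3 -m handwheel '[[[0.01,0.0045,0.0357,0,0],[0.01,0.0045,0.0357,0,0],[0.01,0.0045,0.0357,0,0],[0.01,0.0045,0.0357,0,0],[0.01,0.0045,0.0357,0,0],[0.01,0.0045,0.0357,0,0],[0.01,0.0045,0.0357,0,0],[0.01,0.0045,0.0357,0,0],[0.01,0.0045,0.0357,0,0],[0.01,0,0,0,0],[0.01,0,0,0,0],[0.01,0,0,0,0]]]'; python3 - <<'E'
from h import *
s=get_state();C=cam('wrist',s);print(s['eef_pos'],s['qpos'])
Rm=R.from_quat(s['tcp_rot']).as_matrix()
im=viewer.read_camera('wrist')
for r in viewer.pinpoint('wrist','plate_stud')[:3]:
    u,v=r['xy'][0]*560,r['xy'][1]*420;p=at_z(C,u,v,.055);print(u,v,r['confidence'],p,Rm.T@(p-s['eef_pos']))
cv2.imwrite('pics/w5.png',cv2.resize(im[110:250,200:340],(560,560),interpolation=cv2.INTER_CUBIC))
E
```

```text
time: 14.3
eef_pos: [0.6114, 0.0074, 0.2932]
tcp_rot: [0.988, 0.154, -0.003, -0.001]
contact_force: [0.1, -0.1, -1.2]
opening: 0.252
finger_force: 59.9
[0.61137812 0.00741872 0.29319803] [-1.53850233e-01  1.10215877e-01  1.66811367e+00  4.95856861e-04
  1.36999318e+00  1.10742996e+00]
267.4 169.68 0.73 [0.6112746  0.01529274 0.055     ] [ 0.00368147 -0.00671169  0.23820519]
```

View pics/w5.png

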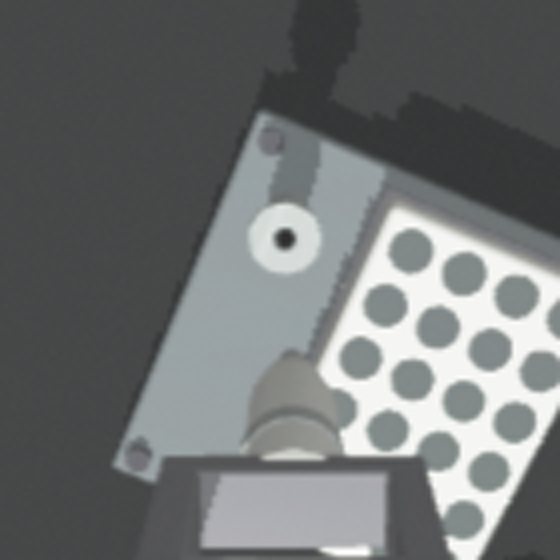

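The dot is at crop (286,238), or image (271.5,169.5), and the tip at (273,198). I correct by +3.5 mm in x and −2 mm in y, then descend.

```bash
python3 -m handwheel '[[[0.01,0.0035,-0.002,0.02,0],[0.01,0,0,0.025,0],[0.01,0,0,0.025,0],[0.01,0,0,0.015,0],[0.01,0,0,0.012,0],[0.01,0,0,0.003,0],[0.01,0,0,0,0],[0.01,0,0,0,0]]]'; python3 - <<'E'
from h import *
s=get_state();C=cam('wrist',s);Rm=R.from_quat(s['tcp_rot']).as_matrix()
print(s['eef_pos'])
im=viewer.read_camera('wrist')
for r in viewer.pinpoint('wrist','plate_stud')[:3]:
    u,v=r['xy'][0]*560,r['xy'][1]*420;p=at_z(C,u,v,.055);print(u,v,r['confidence'],Rm.T@(p-s['eef_pos']))
cv2.imwrite('pics/w6.png',cv2.resize(im[150:290,200:340],(560,560),interpolation=cv2.INTER_CUBIC))
E
```

```text
time: 15.07
eef_pos: [0.6162, 0.0104, 0.1975]
tcp_rot: [0.988, 0.155, 0.001, 0.0]
contact_force: [-0.2, -0.6, -1.5]
opening: 0.251
finger_force: 59.9
[0.61624648 0.01042491 0.19753919]
268.688 196.686 0.96 [-0.00225763 -0.00382079  0.14253288]
```

View pics/w6.png

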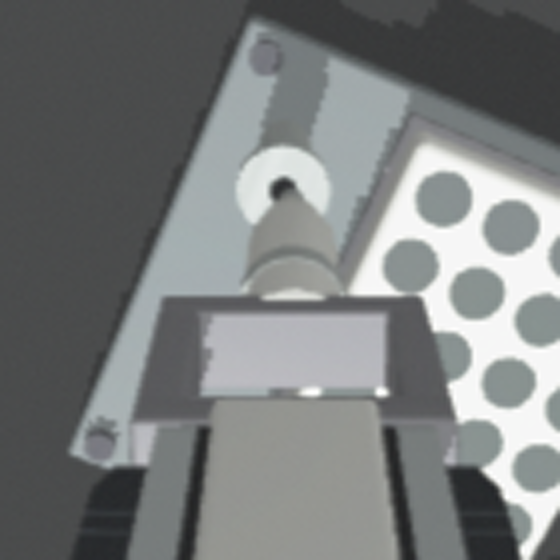

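The tip at (290,190) is nearly over the dot at (283,186). A small shift, then touch.

```bash
python3 -m handwheel '[[[0.01,-0.0015,-0.002,0.004,0],[0.01,0,0,0.004,0],[0.01,0,0,0.003,0],[0.01,0,0,0.003,0],[0.01,0,0,0.003,0],[0.01,0,0,0,0],[0.01,0,0,0,0]]]';python3 -m handwheel '[[[0.01,0,0,0.001,0],[0.01,0,0,0,0],[0.01,0,0,0,0],[0.01,0,0,0,0],[0.01,0,0,0,0]]]'
```

```text
time: 15.75
eef_pos: [0.6138, 0.0115, 0.1799]
tcp_rot: [0.988, 0.154, 0.0, -0.0]
contact_force: [-2.1, 0.3, 1.9]
opening: 0.248
finger_force: 60.4
time: 16.17
eef_pos: [0.6138, 0.0115, 0.1786]
tcp_rot: [0.988, 0.154, 0.0, 0.0]
contact_force: [-1.4, 1.1, 2.7]
opening: 0.248
finger_force: 60.3
```

```bash
python3 -m handwheel '[[[0.01,0,0,0,0],[0.01,0,0,0,0],[0.01,0,0,0,0],[0.01,0,0,0,0],[0.01,0,0,-0.02,0],[0.01,0,0,-0.04,0],[0.01,0,0,-0.04,0],[0.01,0,0,-0.019,0],[0.01,0,0,0,0]]]'; python3 -m handwheel '[[[0.01,-0.0278,0.0309,0,0],[0.01,-0.0278,0.0309,0,0],[0.01,-0.0278,0.0309,0,0],[0.01,-0.0278,0.0309,0,0],[0.01,-0.0278,0.0309,0,0],[0.01,-0.0278,0.0309,0,0],[0.01,-0.0278,0.0309,0,0],[0.01,-0.0278,0.0309,0,0],[0.01,-0.0278,0.0309,0,0],[0.01,0,0,0,0],[0.01,0,0,0,0],[0.01,0,0,0,0]]]'; python3 - <<'E'
from h import *
s=get_state();Rm=R.from_quat(s['tcp_rot']).as_matrix()
print(s['eef_pos'],Rm.T@(np.array([.5358,-.3048,.1546])-s['eef_pos']),np.degrees(np.arctan2(Rm[1,0],Rm[0,0])))
E
```

```text
time: 16.92
eef_pos: [0.6163, 0.011, 0.3036]
tcp_rot: [0.988, 0.154, 0.006, 0.002]
contact_force: [-0.2, -0.4, -1.5]
opening: 0.253
finger_force: 60.0
time: 17.92
eef_pos: [0.4596, -0.3292, 0.2948]
tcp_rot: [0.988, 0.154, -0.001, -0.002]
contact_force: [-0.3, -1.1, -1.6]
opening: 0.249
finger_force: 59.9
[ 0.45961463 -0.32921379  0.29483075] [0.08018349 0.00039487 0.14012624] 17.704410703143527
```

```bash
python3 -m handwheel '[[[0.01,0,0,0.03,0],[0.01,0,0,0.04,0],[0.01,0,0,0.035,0],[0.01,0,0,0.02,0],[0.01,0,0,0,0],[0.01,0,0,0,0],[0.01,0,0,0,0]]]'; python3 - <<'E'
from h import *
s=get_state();C=cam('wrist',s);Rm=R.from_quat(s['tcp_rot']).as_matrix()
print(Rm.T@(np.array([.5358,-.3048,.1546])-s['eef_pos']))
im=viewer.read_camera('wrist');cv2.imwrite('pics/w7.png',im)
E
```

```text
time: 18.5
eef_pos: [0.4615, -0.3296, 0.174]
tcp_rot: [0.988, 0.155, 0.001, 0.001]
contact_force: [-0.4, 0.2, -1.1]
opening: 0.25
finger_force: 59.8
[ 0.07825286 -0.00084391  0.01951487]
```

View pics/w7.png

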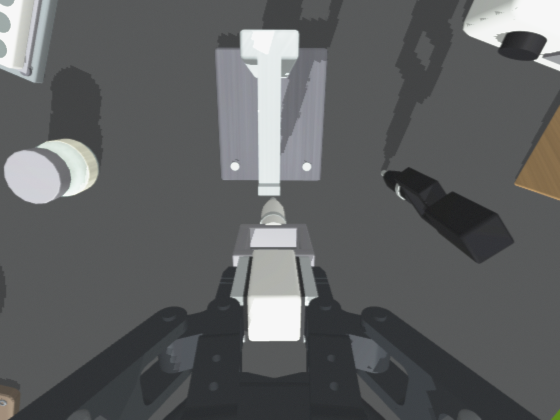

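The bar at column 270 lines up with the probe at 273, and the lip at (269,190) is ahead of the eye. I lower 5 mm, then thread on.

```bash
python3 -m handwheel '[[[0.01,0,-0.001,0.005,0],[0.01,0,0,0,0],[0.01,0.01,0,0,0],[0.01,0.015,0,0,0],[0.01,0.015,0,0,0],[0.01,0.015,0,0,0],[0.01,0.013,0,0,0],[0.01,0,0,0,0],[0.01,0,0,0,0]]]'; python3 -m handwheel '[[[0.01,0,0,0.005,0],[0.01,0,0,0.005,0],[0.01,0,0,0.002,0],[0.01,0,0,0,0],[0.01,0,0,0,0],[0.01,0,0,0,0]]]'; python3 - <<'E'
from h import *
s=get_state();Rm=R.from_quat(s['tcp_rot']).as_matrix()
print(Rm.T@(np.array([.5358,-.3048,.1546])-s['eef_pos']))
E
```

```text
time: 19.3
eef_pos: [0.5256, -0.3074, 0.167]
tcp_rot: [0.988, 0.155, -0.0, -0.0]
contact_force: [-0.7, -0.2, -1.3]
opening: 0.245
finger_force: 59.9
time: 19.8
eef_pos: [0.5243, -0.3081, 0.1551]
tcp_rot: [0.988, 0.154, -0.0, -0.0]
contact_force: [-0.2, 0.2, -0.7]
opening: 0.251
finger_force: 60.2
[0.01192556 0.00031358 0.00050539]
```

```bash
python3 -m handwheel '[[[0.01,0,0,0.0008,0],[0.01,0,0,0,0],[0.01,0,0,0,0],[0.01,0,0,0,0]]]'; python3 -m handwheel '[[[0.03,0,0,0,0],[0.04,0,0,0,0],[0.05,0,0,0,0],[0.0854,0,0,0,0],[0.0854,0,0,0,0],[0.0854,0,0,0,0],[0.0854,0,0,0,0],[0.0854,0,0,0,0],[0.0854,0,0,0,0]]]';  python3 -m handwheel '[[[0.0854,0,0,-0.01,0],[0.0854,0,0,-0.02,0],[0.0854,0,0,-0.03,0],[0.0854,0,0,-0.04,0],[0.0854,0,0,-0.03,0],[0.0854,0,0,0,0],[0.0854,0,0,0,0],[0.0854,0,0,0,0]]]'; python3 - <<'E'
from h import *
s=get_state();C=cam('wrist',s);im=viewer.read_camera('wrist');print(s['eef_pos'])
sc=viewer.read_camera('scene')
a=cv2.resize(im[130:270,200:340],(400,400));b=cv2.resize(sc[155:255,130:230],(400,400),interpolation=cv2.INTER_CUBIC)
cv2.imwrite('pics/w8.png',np.hstack([a,b]))
for k,z in [('eye',.125),('hook',.14)]:
    for r in viewer.pinpoint('wrist',k)[:3]: print(k,at_z(C,r['xy'][0]*560,r['xy'][1]*420,z),r['confidence'])
E
```

```text
time: 20.13
eef_pos: [0.5246, -0.3082, 0.1547]
tcp_rot: [0.988, 0.154, -0.0, 0.0]
contact_force: [-0.3, -0.2, 0.5]
opening: 0.252
finger_force: 60.2
time: 20.88
eef_pos: [0.5247, -0.308, 0.1545]
tcp_rot: [0.988, 0.154, 0.0, 0.0]
contact_force: [0.1, 0.3, 0.6]
opening: 0.999
finger_force: 0.0
time: 21.55
eef_pos: [0.5245, -0.3078, 0.2846]
tcp_rot: [0.988, 0.154, 0.0, 0.0]
contact_force: [-0.1, -0.3, -1.0]
opening: 1.0
finger_force: 0.0
[ 0.52448613 -0.30783753  0.28463451]
eye [ 0.51958537 -0.42105338  0.125     ] 0.7
eye [ 0.52496184 -0.30910947  0.125     ] 0.67
eye [ 0.6523591  -0.29035328  0.125     ] 0.65
hook [ 0.5237034  -0.30518081  0.14      ] 0.68
```

View pics/w8.png

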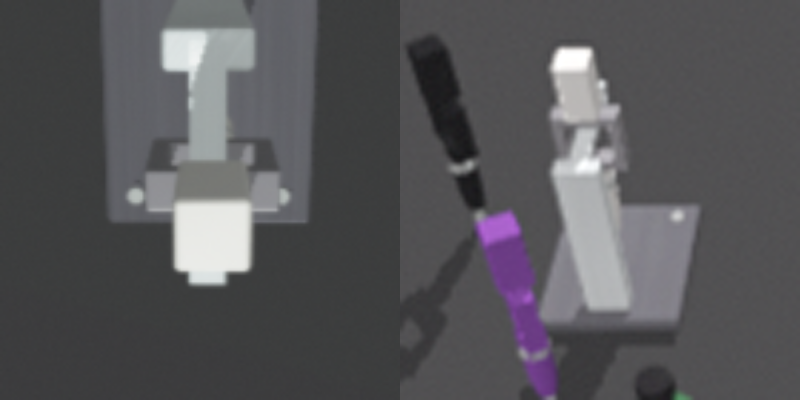

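The probe hangs upright on the bar behind the lip (head at (213,235) in the left crop, lip below it), with the eye about 3 mm from the hook point. I let it settle, then hand in.

```bash
python3 -m handwheel '[[[0.0854,0,0,-0.01,0],[0.0854,0,0,0,0],[0.0854,0,0,0,0],[0.0854,0,0,0,0],[0.0854,0,0,0,0],[0.0854,0,0,0,0],[0.0854,0,0,0,0],[0.0854,0,0,0,0],[0.0854,0,0,0,0],[0.0854,0,0,0,0],[0.0854,0,0,0,0],[0.0854,0,0,0,0]]]'; python3 -c "
from plant import sign_off;print(sign_off())"
```

```text
time: 22.75
eef_pos: [0.5247, -0.308, 0.2945]
tcp_rot: [0.988, 0.154, -0.0, 0.0]
contact_force: [0.1, -0.2, 0.6]
opening: 0.999
finger_force: 0.0
the job is handed in; nothing more can be done
None
```

I touched the probe to the rack stud and then the plate stud (about 4–5 N each, over half a second), hung it back on the hook, released it and handed the job in at about 23 s; the sign-off gave no verdict.

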